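# Clamp a copper tube in a ratchet pipe clamp

### The job

Take the thicker of the two copper tubes off the wooden rack and lay it (do not drop it) in the open pipe clamp, against the fixed jaw, with its middle midway between the jaws and the end rest. Then work the clamp's upright handle back and forth, one click a stroke, until the handle clearly pushes back and the tube is held tight; stop there, because further clicks crush the tube. Leave the handle, and leave the thin tube, the file, the valve and the can where they are.

Things in the scene. Friction and masses are not known exactly. Their poses are not given: they have to be found in the camera images.
- tube: the thicker copper tube, plain copper with dark open ends, 28 mm diameter, 240 mm long, about 180 g, lying in one of the rack's two notches (either one). Origin at its centre; its x axis runs along the tube; it may have rolled about x. On the rack its axis is 50 mm above the bench.
- thin_tube: the thinner copper tube, 18 mm diameter, 240 mm long, in the other notch of the rack, 80 mm beside the thick one. Origin at its centre, x along it. Not to be moved.
- rack: fixed wooden tube rack on a plywood plate 170 x 170 x 8 mm; two notched rests 16 mm wide, 60 mm before and behind its centre, carry the tubes along the rack's x axis at y = +40 and -40 mm, so that their middles are free to be gripped. Rest tops 51 mm high. Origin: centre of the underside.
- clamp: fixed grey iron ratchet pipe clamp, base plate 218 x 240 x 14 mm. Origin on the bench under the middle of the clamped tube's axis; z up, y along the clamped tube, x from the fixed jaw to the moving jaw. Between y = -60 and 45 mm nothing stands above 36 mm, so the tube's middle can be gripped while it is laid in. Ram housing: x 86 to 164, y 45 to 95 mm, 88 mm high.
- seat (a point): where the centre of the clamped tube belongs: at clamp x = 0, y = 0 (20 mm either way along the tube is good), z = 62 mm, the tube along y. Axes as the clamp's. Ledges under the fixed jaw and the end rest slope 20 degrees down to their faces, so a tube let go at x = 0 to 8 mm runs home by itself.
- fixed_face (a point): centre of the fixed jaw's upright face: clamp x = -14, y = 70, z = 62 mm; the jaw spans y = 48 to 92 mm, its top is at z = 83 mm. The end rest has a face in the same plane at y = -85 to -63 mm, as high. The tube must lie against both.
- jaw: moving jaw: iron block 16 x 44 x 30 mm, bright face, on a steel ram out of the housing. Origin: centre of its clamping face (clamp y = 70, z = 68 mm). Starts 5 to 53 mm clear of the tube, gains 9 mm towards -x per click. Hidden free play of 0 to 24 mm, new each time: after touching the tube (about 1 N) it stands still until the play is used up, then a spring loads the tube, some 17 N per click.
- handle (a joint): pump handle's angle about its upright axis: 0 at its rest stop (arm 0.31 rad from clamp y towards +x), 0.62 rad at the other stop (0.31 towards -x). Starts at 0 to 0.3, stays where left. Growing values drive the ratchet: bites from about 0.12, clicks one tooth on (0.349 rad) at 0.47 to 0.51; must come back below 0.06 to take the next. The return is free; a pawl holds the gain; no release.
- handle_grip (a point): middle of the upright round black rubber grip at the end of the handle arm: 18 mm diameter, z = 64 to 140 mm; this point is 108 mm above the bench and 90 mm from the handle's axis; it circles with the handle. On a drive stroke it pushes back with about 1 N friction plus 0.29 N per newton of jaw force.
- handle_pivot (a point): on the upright axis of handle and toothed wheel, clamp x = 90, y = 70, z = 100 mm. The tube is tight from 20 N on the jaw and crushed above 52 N, even for a moment; held at the end of a full stroke the jaw force is 4 to 8 N more than after the return. A full stroke that ends with 9 to 13 N held at the grip leaves it tight. Usually 5 to 8 strokes.
- file: steel file with blue handle, 290 mm long, lying on the bench to the left of the clamp; bystander. Origin under its middle.
- valve: brass ball valve standing on end, 70 mm tall, with a red lever; bystander. Origin under its centre.
- flux_can: round can, 70 mm diameter, 85 mm tall; bystander. Origin under its centre.
There are look-alikes about, which are no part of the job. Leave any yellow look-alike of the tube alone.

How it is judged:
On the way, in this order (a step that is already met when the one before it is completed fails the run):
1. the thick tube lies home in the clamp (x of tube in the frame of clamp between -0.005 and 0.005 m and y of tube in the frame of clamp between -0.02 and 0.02 m and z of tube in the frame of clamp between 0.056 and 0.067 m and angle between the x axis of tube and the y axis of clamp, either way round below 0.08 rad), for 0.2 s.
2. the jaw holds the tube tight (more than 20 N) (all of step 1 and contact force between jaw and tube above 20 N), for 0.3 s.
At the end, for the whole second after the job is handed in: The thick tube lies in the clamp against the fixed jaw (axis within 5 mm sideways, -6 to +5 mm in height, 20 mm along, 0.08 rad), pressed by the moving jaw with 20 to 52 N, and the tube and the handle are at rest (all of step 2 and contact force between jaw and tube below 52 N and linear speed of tube below 0.02 m/s and velocity of joint handle between -0.1 and 0.1 rad/s); the robot touches nothing.
It fails at once if the tube is crushed: more than 52 N from the jaw (contact force between jaw and tube above 52 N).
It fails at once if the tube is dropped into the clamp (faster than 0.5 m/s there) (horizontal distance between tube and clamp below 0.04 m and height (world z) of tube below 0.08 m and linear speed of tube above 0.5 m/s).
It fails at once if the thin tube, the file, the valve or the can is moved more than 30 mm (distance of any of thin_tube, file, valve, flux_can from where it was at the start of the episode above 0.03 m).
It also fails if it takes over 72 s, if anything falls off the work surface, if the arm or the gripper's body presses on something with over 40 N, if the wrist force passes 120 N, or if a joint passes its speed limit or range.

### The arm

A 6-joint arm with a two-finger parallel gripper is mounted at the origin on the work surface. World frame = base frame: x ahead of the robot, y to its left, z up, the work surface at z = 0. Lengths are in m, angles in rad, forces in N, time in s.
With the tool pointing down it reaches from about 0.375 to 0.975 m from the base axis. Payload 3.8 kg.
Tool frame: the origin (TCP) lies on the centre line of the jaws, within the pads' length; the fingertips stand 8 mm ahead of it and the grasp point (between the pads) lies 11 mm behind it (arm.nose_length is the distance from the TCP to the fingertips, in m); z points along the fingers, y is the direction in which the jaws open and shut (so a half turn about z gives the same grasp; the last joint's range is limited). The gripper opens to 88 mm and grips with 3 to 60 N. Pads are 18 mm wide; open, the fingers measure 123 mm over their backs; the gripper's body (75 mm by 187 mm) begins 45 mm behind the grasp point.
Start: joints at [1.188, 0.264, 1.604, -0, 1.274, -0.037], TCP at [0.229, 0.635, 0.247] pointing down, gripper open.
Joint ranges: [-2.63, 2.63], [-0.94, 2.18], [0.31, 2.57], [-1.31, 4.45], [0, 2.66], [-2.55, 2.55]. Speed limits (rad/s): [2.57, 2.57, 3.14, 3.14, 3.14, 3.14].

### API

Orientations are given as a unit quaternion [w, x, y, z].
In Python, from cell import arm, imaging gives the robot as it stands.
- The arm moves only by the tool move_arm, never from a script. Its argument "rows" is a list of rows, each an object with "dp": the shift along the tool's x, y, z in mm, a list of three; "turn": the turn about the tool's z in degrees. A call has 1 to 10 rows; each row is the pose to reach, as a shift and turn from the pose commanded when the call began, along the tool's axes at that moment; what a row does not reach only later rows make up. A row lasts 1/10 s, in which the tool goes at most 50 mm and 8.59 degrees, less where a joint would pass 70% of its speed; a pose out of reach is approached as far as the arm can. A call with a gripper value outside its range is refused whole. "grip" is the closure, from 0 (fully open) to 1 (shut), set as the call begins (left out, the last holds). The fingers move at their own pace and stop on an object; "force" is the grip in N (left out, the last holds). Time passes only in rows, so rows that repeat a pose let the fingers close. It gives the time, the measured TCP pose, the force and the opening at its end, in the units of the state.
- arm.read_state(): the state, without advancing time (a new reading comes with each control period).
- imaging.get_image(name): name is "scene" or "top" or "wrist"; returns a dict with "image" (400x640x3 uint8, red, green, blue), "camera_matrix" (3x3 intrinsics, pixels), "T" (4x4, takes a point from camera to world coordinates). Camera axes: x right, y down, z forward; pixel columns grow to the right and rows downward; lengths in m; the calibration is good to about 2 mm. A picture is of the moment at which its call begins. There is no depth.
- arm.sign_off(): hands the job in, once; it reports no verdict.
The state is a dict: "clock": time; "q": joint angles; "qd": joint speeds; "tau": joint torques, N m; "tcp_pos": TCP position; "tcp_rot": TCP orientation; "contact_force": force on the tool from outside, world axes, zero at the start; "moment": the same for the moment, N m; "gripper_width": finger opening in m.
Only numpy, scipy, OpenCV 4.12 (cv2) and the standard library are available. Lean on these libraries where they do the work, as an engineer would, in place of code of your own. Each camera call takes 0.05 s, during which the arm holds its last target. There are 200 camera calls.

## Working session

There is one attempt and no reset: what is moved stays moved. The work goes in short steps, Python scripts to look and compute and a tool call to move; the robot and the scene stay as the last step left them, time stands still between calls to the robot, and variables do not carry over. Pictures are saved under pics/ and viewed, about 8 in all and at most 12, crops included, and the job is handed in when it is done.

Besides the shell and the picture viewer there is one more tool, called after "Call:" as name(argument=value, ...), one argument or row to a line, values as JSON. move_arm: Moves the arm, as the interface text tells. Its arguments: {"type":"object","properties":{"rows":{"type":"array"},"grip":{"type":"number"},"force":{"type":"number"}},"required":["rows"]}

```bash
mkdir -p pics; ls; cat > h.py <<'E'
import numpy as np, cv2
from cell import arm, imaging
def shot(n,f):
    d=imaging.get_image(n); cv2.imwrite('pics/'+f,d['image'][:,:,::-1]); np.savez('pics/'+f[:-4]+'.npz',K=d['camera_matrix'],T=d['T'],im=d['image']); return d
def load(f):
    return np.load('pics/'+f+'.npz')
def cast(d,uv,z):
    K=d['K'];T=d['T']; r=T[:3,:3]@np.linalg.solve(K,np.array([uv[0],uv[1],1.])); o=T[:3,3]
    return o+r*(z-o[2])/r[2]
def proj(d,p):
    K=d['K'];T=d['T']; c=T[:3,:3].T@(np.array(p)-T[:3,3]); c=K@c; return c[:2]/c[2]
E
python3 - <<'E'
from h import *
a=shot('top','t0.png'); b=shot('scene','s0.png')
print(a['T'],b['T'],a['camera_matrix']); print(arm.read_state(), arm.nose_length)
im=np.vstack([a['image'],b['image']])
E
```

```text
pics
[[-0.03048343 -0.99587943  0.08541033  0.39938214]
 [-0.99940685  0.03173777  0.01336653 -0.07767514]
 [-0.01602219 -0.08495222 -0.9962562   1.47873265]
 [ 0.          0.          0.          1.        ]] [[ 0.55190048  0.61271289 -0.5656755   1.33258894]
 [ 0.83387378 -0.41181054  0.36751408 -0.59649529]
 [-0.00777053 -0.67453317 -0.73820365  1.14599119]
 [ 0.          0.          0.          1.        ]] [[394.09534492   0.         316.1798634 ]
 [  0.         394.09534492 201.12031061]
 [  0.           0.           1.        ]]
{'clock': 0.1, 'q': array([ 1.18810904e+00,  2.64657037e-01,  1.60524446e+00,  5.10579710e-06,
        1.27369398e+00, -3.68938283e-02]), 'qd': array([ 0.0005948 , -0.00230676, -0.00319576, -0.00024864, -0.00025634,
        0.00193613]), 'tau': array([ 5.64858801e-04, -5.03613317e+01, -3.58071578e+01,  7.30107143e-02,
        2.32824788e-02, -2.63511231e-05]), 'tcp_pos': array([0.22854797, 0.63446203, 0.2455227 ]), 'tcp_rot': array([-2.10936010e-04,  1.72037261e-01,  9.85089934e-01, -9.78947861e-04]), 'contact_force': array([-0.06270528,  0.46510201,  0.68003237]), 'moment': array([-0.00789639,  0.05785828,  0.01268328]), 'gripper_width': 0.08821138261763552} 0.008
```

View pics/t0.png

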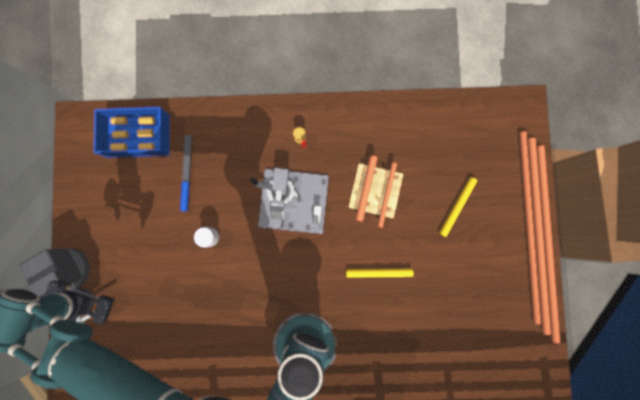

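View pics/s0.png

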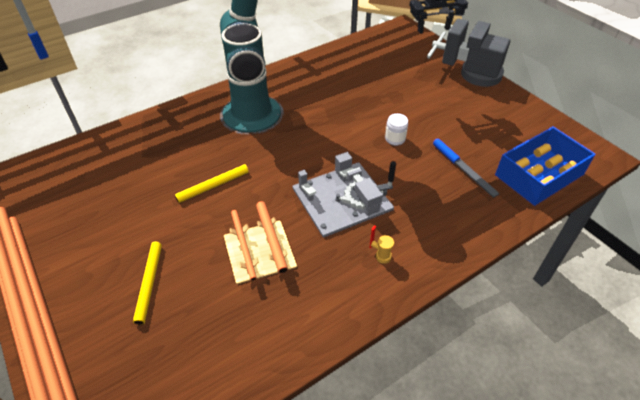

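The top view shows the rack with the thick tube at about (367,188) and the thin one at (388,195). The clamp plate is at (293,202), the handle grip at (257,183), the can at (206,237) and the valve at (300,134). Clamp y points left in the image (world +y), and the fixed jaw is on the robot side. Next I'll measure these.

```bash
python3 - <<'E'
from h import *
d=load('t0'); im=d['im']; hsv=cv2.cvtColor(im,cv2.COLOR_RGB2HSV)
print(im[188,367],im[195,388],im[225,300],im[100,300],im[205,360])
roi=np.zeros((400,640),np.uint8); roi[145:240,340:415]=1
m=((hsv[...,0]<13)&(hsv[...,1]>110)&(hsv[...,2]>150)).astype(np.uint8)*roi
for c in cv2.findContours(m,cv2.RETR_EXTERNAL,cv2.CHAIN_APPROX_NONE)[0]:
    if cv2.contourArea(c)<60: continue
    r=cv2.minAreaRect(c); b=cv2.boxPoints(r); s=sorted([(np.linalg.norm(b[i]-b[(i+1)%4]),i) for i in range(4)])
    e=[(b[i]+b[(i+1)%4])/2 for _,i in s[:2]]
    P=[cast(d,x,.05) for x in e]; print('tube',r,P,np.linalg.norm(P[0]-P[1]),(P[0]+P[1])/2, s[0][0]*1.43/394)
roi[:]=0; roi[160:245,245:335]=1
m=((hsv[...,1]<75)&(hsv[...,2]>70)).astype(np.uint8)*roi
c=max(cv2.findContours(m,cv2.RETR_EXTERNAL,cv2.CHAIN_APPROX_NONE)[0],key=cv2.contourArea)
r=cv2.minAreaRect(c);print(r)
for p in cv2.boxPoints(r): print(p,cast(d,p,.014))
A=cv2.resize(im[150:250,240:340],(500,500),interpolation=3)
s=load('s0')['im']; B=cv2.resize(s[145:240,285:400],(300,248),interpolation=3); C=cv2.resize(s[195:285,215:305],(300,300)); 
o=np.zeros((560,800,3),np.uint8);o[:500,:500]=A;o[:248,500:]=B;o[250:550,500:]=C
cv2.imwrite('pics/c0.png',o[:,:,::-1])
E
```

```text
[244 166 116] [242 167 117] [165 164 171] [115  75  50] [220 134  96]
tube ((387.29779052734375, 194.56927490234375), (6.138516426086426, 66.93474578857422), 13.091893196105957) [array([ 0.65636415, -0.35067587,  0.05      ]), array([ 0.42025766, -0.28486572,  0.05      ])] 0.24510661237357864 [ 0.53831091 -0.3177708   0.05      ] 0.022279298
tube ((366.2822570800781, 187.95010375976562), (8.691361427307129, 67.6829605102539), 12.907408714294434) [array([ 0.68492315, -0.27504878,  0.05      ]), array([ 0.44506147, -0.21014056,  0.05      ])] 0.24848883120284115 [ 0.56499231 -0.24259467  0.05      ] 0.031544752
((289.9886169433594, 199.4860076904297), (72.56803131103516, 62.59471130371094), 5.856013774871826)
[250.70071 226.91803] [0.4364482  0.18839288 0.014     ]
[257.0872  164.64996] [0.66996141 0.1604359  0.014     ]
[329.27652 172.05399] [ 0.63279926 -0.11048375  0.014     ]
[322.89005 234.32205] [ 0.40082757 -0.07909995  0.014     ]
```

View pics/c0.png

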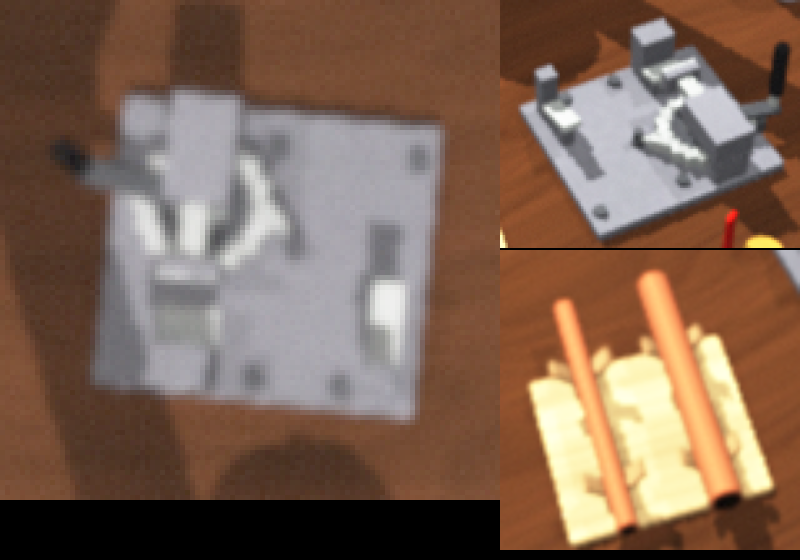

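The crop shows the plate corners at (122,92), (443,127), (414,420) and (94,384) in crop pixels. The housing top is at (172,92), (243,97), (238,205) and (165,200), and the grip top is near (65,152). The ledges and fixed jaw are at the bottom. The thick tube's near end is confirmed in the left notch.

```bash
python3 - <<'E'
from h import *
d=load('t0')
f=lambda u,v,z: cast(d,(u/5+239.6,v/5+149.6),z)
pc=[f(*p,.014) for p in [(122,92),(443,127),(414,420),(94,384)]]
for p in pc: print(p)
print([np.linalg.norm(pc[i]-pc[(i+1)%4]) for i in range(4)])
y=(pc[0]+pc[3]-pc[1]-pc[2])[:2]; x=(pc[0]+pc[1]-pc[2]-pc[3])[:2]
print('yaw y',np.degrees(np.arctan2(-y[0],y[1])),'x',np.degrees(np.arctan2(x[1],x[0])))
th=(np.arctan2(-y[0],y[1])+np.arctan2(x[1],x[0]))/2; R=np.array([[np.cos(th),-np.sin(th)],[np.sin(th),np.cos(th)]])
h=[f(*p,.088) for p in [(172,92),(243,97),(238,205),(165,200)]]
hc=np.mean(h,0)[:2]; print('housing',hc,[np.linalg.norm(h[i]-h[(i+1)%4]) for i in range(4)])
O1=hc-R@[.125,.07]; print('O from housing',O1, 'plate center in clamp',R.T@(np.mean(pc,0)[:2]-O1))
g=f(60,147,.14)[:2]; print('grip',R.T@(g-O1), 'pivot',O1+R@[.09,.07])
for n,p in dict(fj=(-.014,.07,.083),er=(-.014,-.074,.083),jaw0=(.019,.07,.083),jaw1=(.067,.07,.083)).items():
  w=np.r_[O1+R@p[:2],p[2]]; print(n,w,(proj(d,w)-[239.6,149.6])*5)
# jaw face edge
print(R.T@(f(187,280,.083)[:2]-O1),R.T@(f(185,265,.083)[:2]-O1))
E
```

```text
[0.65632973 0.13457835 0.014     ]
[ 0.62178099 -0.10607898  0.014     ]
[ 0.40354639 -0.07737117  0.014     ]
[0.43748652 0.15966078 0.014     ]
[np.float64(0.2431245840533227), np.float64(0.22011469212371984), np.float64(0.23944953191101326), np.float64(0.2202759101750704)]
yaw y -8.159198709328447 x -7.015991584940285
housing [0.60077189 0.06572983] [np.float64(0.05097487696417881), np.float64(0.07764788506257775), np.float64(0.05215785605784552), np.float64(0.07778114724323133)]
O from housing [0.46762345 0.01284796] plate center in clamp [0.05965745 0.02292731]
grip [0.10929562 0.16273294] pivot [0.56607834 0.07035129]
fj [0.46298895 0.08408364 0.083     ] [183.83777899 342.67219192]
er [ 0.44397494 -0.05865552  0.083     ] [385.71818343 363.2420115 ]
jaw0 [0.49570001 0.07972626 0.083     ] [188.94952412 296.48839657]
jaw1 [0.54327973 0.07338825 0.083     ] [196.34925089 229.63305488]
[0.03054231 0.07267622] [0.04104112 0.07527494]
```

Call:
move_arm(
  rows=[
    {"dp": [-32,-37,0],"turn": 0},
    {"dp": [-64,-74,0],"turn": 0},
    {"dp": [-96,-111,0],"turn": 0},
    {"dp": [-128,-148,0],"turn": 0},
    {"dp": [-160,-185,0],"turn": 0},
    {"dp": [-192,-222,0],"turn": 0},
    {"dp": [-224,-259,0],"turn": 0},
    {"dp": [-256,-296,0],"turn": 0},
    {"dp": [-288,-333,0],"turn": 0},
    {"dp": [-320,-370,0],"turn": 0},
  ],
  grip=0.3,
  force=20,
)

```text
clock: 1.1
tcp_pos: [0.4044, 0.1765, 0.2465]
tcp_rot: [0.0, 0.172, 0.985, -0.0]
contact_force: [0.8, 0.1, -0.1]
gripper_width: 0.0618
```

Call:
move_arm(
  rows=[
    {"dp": [-30,-34,0],"turn": 0},
    {"dp": [-62,-71,0],"turn": -2},
    {"dp": [-94,-108,0],"turn": -5},
    {"dp": [-126,-146,0],"turn": -5},
    {"dp": [-158,-184,0],"turn": -5},
    {"dp": [-190,-222,0],"turn": -5},
    {"dp": [-222,-260,0],"turn": -5},
    {"dp": [-254,-298,0],"turn": -5},
    {"dp": [-280,-326,0],"turn": -5},
    {"dp": [-294,-342,0],"turn": -5},
  ],
)

```text
clock: 2.1
tcp_pos: [0.5655, -0.246, 0.2459]
tcp_rot: [-0.0, 0.13, 0.992, -0.0]
contact_force: [0.5, -0.3, -0.5]
gripper_width: 0.0615
```

```bash
cat >> h.py <<'E'
from scipy.spatial.transform import Rotation as Ro
def dp(target, yaw=None):
    "shift (mm) and turn (deg) from measured pose to world target / tool-x yaw (deg)"
    s=arm.read_state(); q=s['tcp_rot']; R=Ro.from_quat([q[1],q[2],q[3],q[0]]).as_matrix()
    y0=np.degrees(np.arctan2(R[1,0],R[0,0])); d=R.T@(np.array(target)-s['tcp_pos'])*1000
    t=None if yaw is None else (-(yaw-y0)+180)%360-180
    print('tcp',s['tcp_pos'].round(4),'yaw',y0.round(2),'dp',d.round(1),'turn',t,'F',s['contact_force'].round(2),'w',s['gripper_width'].round(4),'t',s['clock'])
E
python3 - <<'E'
from h import *
w=shot('wrist','w1.png'); print(w['T'],w['camera_matrix'])
dp([.565,-.243,.1],164.9)
d=load('w1'); print(proj(d,[.565,-.243,.05]))
E
```

```text
[[ 2.57463199e-01  9.23346585e-01  2.84857482e-01  4.90841752e-01]
 [ 9.66287934e-01 -2.46196849e-01 -7.53308737e-02 -2.26098897e-01]
 [ 5.74509377e-04  2.94649276e-01 -9.55605292e-01  3.84184143e-01]
 [ 0.00000000e+00  0.00000000e+00  0.00000000e+00  1.00000000e+00]] [[304.37276446   0.         317.24198673]
 [  0.         304.37276446 195.1728731 ]
 [  0.           0.           1.        ]]Traceback (most recent call last):
  File "<stdin>", line 3, in <module>
  File "h.py", line 18, in dp
    print('tcp',s['tcp_pos'].round(4),'yaw',y0.round(2),'dp',d.round(1),'turn',t,'F',s['contact_force'].round(2),'w',s['gripper_width'].round(4),'t',s['clock'])
                                                                                                                     ^^^^^^^^^^^^^^^^^^^^^^^^
AttributeError: 'float' object has no attribute 'round'
```

View pics/w1.png

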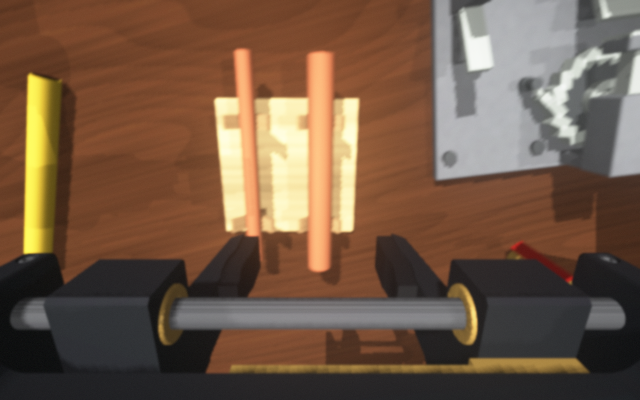

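The wrist view shows the thick tube from (320,52) to (319,270), centred between the fingers. The thin tube is to its left and the rack plate spans x 216–358. I'll refine the tube pose from this.

```bash
sed -i "s/s\['gripper_width'\].round(4)/round(s['gripper_width'],4)/" h.py; python3 - <<'E'
from h import *
d=load('w1')
hsv=cv2.cvtColor(d['im'],cv2.COLOR_RGB2HSV); m=((hsv[...,0]<13)&(hsv[...,1]>110)&(hsv[...,2]>130)).astype(np.uint8)
m[:,:300]=0;m[:,345:]=0;m[275:]=0
for v in (60,100,150,200,250):
    u=np.where(m[v])[0]; a,b=cast(d,(u.min()-.5,v),.05),cast(d,(u.max()+.5,v),.05); c=(a+b)/2; print(v,u.min(),u.max(),c.round(4),np.linalg.norm(a-b).round(4))
vs=np.where(m[:,320])[0]; a=cast(d,(320,vs.min()-.5),.05);b=cast(d,(320,vs.max()+.5),.05)
print(vs.min(),vs.max(),a,b,np.linalg.norm(a-b),(a+b)/2, np.degrees(np.arctan2((a-b)[1],(a-b)[0])))
dp([.565,-.243,.039],164.9)
E
```

```text
60 300 344 [ 0.4536 -0.211   0.05  ] 0.0455
100 310 332 [ 0.4906 -0.2218  0.05  ] 0.0241
150 326 331 [ 0.5435 -0.2271  0.05  ] 0.0066
200 310 330 [ 0.5969 -0.2509  0.05  ] 0.0242
250 300 331 [ 0.6574 -0.2725  0.05  ] 0.0389
46 272 [ 0.44017234 -0.20955194  0.05      ] [ 0.68881929 -0.27509234  0.05      ] 0.2571397407494212 [ 0.56449582 -0.24232214  0.05      ] 165.2333818490936
tcp [ 0.5662 -0.2479  0.2458] yaw 165.02 dp [  2.5   4.9 206.8] turn 0.12401369255496775 F [ 2.01 -2.44  0.29] w 0.0617 t 2.15
```

Call:
move_arm(
  rows=[
    {"dp": [2,5,25],"turn": 0},
    {"dp": [2,5,60],"turn": 0},
    {"dp": [2,5,100],"turn": 0},
    {"dp": [2,5,125],"turn": 0},
    {"dp": [2,5,130],"turn": 0},
    {"dp": [2,5,130],"turn": 0},
  ],
)

```text
clock: 2.75
tcp_pos: [0.5635, -0.2368, 0.1156]
tcp_rot: [-0.001, 0.129, 0.992, 0.0]
contact_force: [-0.5, 0.7, 0.8]
gripper_width: 0.0617
```

```bash
python3 - <<'E'
from h import *
dp([.5645,-.2425,.039],164.8)
E
```

```text
tcp [ 0.5635 -0.2368  0.1156] yaw 165.2 dp [-2.6 -5.3 76.6] turn 0.4032609801496392 F [-0.45  0.7   0.76] w 0.0617 t 2.75
```

Call:
move_arm(
  rows=[
    {"dp": [-2.5,-5,15],"turn": 0},
    {"dp": [-2.5,-5,40],"turn": 0},
    {"dp": [-2.5,-5,62],"turn": 0},
    {"dp": [-2.5,-5,74],"turn": 0},
    {"dp": [-2.5,-5,76],"turn": 0},
    {"dp": [-2.5,-5,76],"turn": 0},
  ],
)

```text
clock: 3.35
tcp_pos: [0.5661, -0.2434, 0.0412]
tcp_rot: [0.0, 0.129, 0.992, -0.0]
contact_force: [-0.3, -1.0, 0.2]
gripper_width: 0.0615
```

```bash
python3 - <<'E'
from h import *
dp([.5645,-.2425,.039],164.8)
E
```

```text
tcp [ 0.5661 -0.2434  0.0412] yaw 165.18 dp [1.8 0.5 2.2] turn 0.38318720581924026 F [-0.35 -1.02  0.21] w 0.0615 t 3.35
```

Call:
move_arm(
  rows=[
    {"dp": [2,0,2],"turn": 0},
    {"dp": [2,0,2],"turn": 0},
    {"dp": [2,0,2],"turn": 0},
    {"dp": [2,0,2],"turn": 0},
    {"dp": [2,0,2],"turn": 0},
    {"dp": [2,0,2],"turn": 0},
    {"dp": [2,0,2],"turn": 0},
    {"dp": [2,0,2],"turn": 0},
  ],
  grip=1,
  force=30,
)

```text
clock: 4.15
tcp_pos: [0.5644, -0.2411, 0.0393]
tcp_rot: [0.0, 0.129, 0.992, 0.001]
contact_force: [0.2, 5.4, 1.6]
gripper_width: 0.0272
```

Call:
move_arm(
  rows=[
    {"dp": [0,0,-10],"turn": 0},
    {"dp": [0,0,-30],"turn": 0},
    {"dp": [0,0,-60],"turn": 0},
    {"dp": [0,0,-90],"turn": 0},
    {"dp": [0,0,-120],"turn": 0},
    {"dp": [0,0,-145],"turn": 0},
    {"dp": [0,0,-155],"turn": 0},
    {"dp": [0,0,-155],"turn": 0},
  ],
)

```text
clock: 4.95
tcp_pos: [0.5646, -0.2432, 0.1957]
tcp_rot: [0.002, 0.129, 0.992, -0.001]
contact_force: [0.1, -0.0, -2.1]
gripper_width: 0.0273
```

```bash
python3 - <<'E'
from h import *
dp([.468,.013,.195],82.4)
E
```

```text
tcp [ 0.5646 -0.2432  0.1957] yaw 165.18 dp [158.9 223.   -0. ] turn 82.7829028138288 F [ 0.14 -0.   -2.05] w 0.0273 t 4.95
```

Call:
move_arm(
  rows=[
    {"dp": [10,14,0],"turn": 4},
    {"dp": [28,39,0],"turn": 12},
    {"dp": [48,67,0],"turn": 20},
    {"dp": [68,95,0],"turn": 28},
    {"dp": [88,123,0],"turn": 36},
    {"dp": [108,151,0],"turn": 44},
    {"dp": [128,180,0],"turn": 52},
    {"dp": [145,203,0],"turn": 60},
    {"dp": [154,218,0],"turn": 68},
    {"dp": [156,224,0],"turn": 76},
  ],
)

```text
clock: 5.95
tcp_pos: [0.4677, 0.0155, 0.1914]
tcp_rot: [-0.002, 0.713, 0.701, -0.001]
contact_force: [-0.8, 0.4, -1.4]
gripper_width: 0.0268
```

Call:
move_arm(
  rows=[
    {"dp": [0,0,0],"turn": 5},
    {"dp": [0,0,0],"turn": 7},
    {"dp": [0,0,0],"turn": 7},
    {"dp": [0,0,0],"turn": 7},
  ],
)

```text
clock: 6.35
tcp_pos: [0.4691, 0.0138, 0.1922]
tcp_rot: [-0.001, 0.753, 0.658, -0.001]
contact_force: [0.7, -0.3, -1.9]
gripper_width: 0.0272
```

```bash
python3 - <<'E'
from h import *
dp([.468,.013,.195],82.4)
shot('wrist','w2.png'); shot('scene','s2.png')
E
```

```text
tcp [0.4691 0.0138 0.1922] yaw 82.24 dp [-1.  -1.  -2.8] turn -0.15977376996733028 F [ 0.68 -0.25 -1.92] w 0.0272 t 6.35
```

View pics/w2.png

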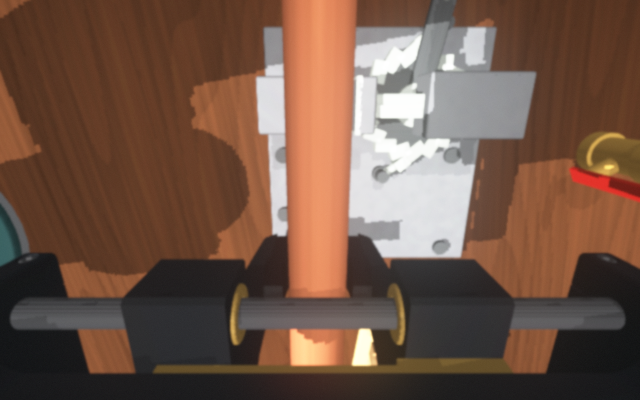

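The wrist view shows the tube held along the clamp's y axis. The housing top is at (435–535, 72) to (427–525, 138). The fixed jaw's top is at (257–285, 77–135) and the moving jaw at (357–377, 77–130). I'll check the clamp frame against these.

```bash
python3 - <<'E'
from h import *
d=load('w2')
h=np.array([cast(d,p,.088) for p in [(437,71.5),(535.5,71.5),(525.5,138.5),(427,138)]])
print(h.round(4),[np.linalg.norm(h[i]-h[(i+1)%4]).round(4) for i in range(4)])
x=(h[1]+h[2]-h[0]-h[3])[:2];y=(h[0]+h[1]-h[2]-h[3])[:2]
a=np.arctan2(x[1],x[0]);b=np.arctan2(-y[0],y[1]);print(np.degrees([a,b]))
# plate front/back edges at z .014
pl=np.array([cast(d,p,.014) for p in [(264,28),(495,28),(463,258),(273,235)]]);print(pl.round(4))
e=pl[1]-pl[0];print('plate y=const edge yaw',np.degrees(np.arctan2(e[1],e[0])),np.linalg.norm(e))
th=np.radians(-7.6);R=np.array([[np.cos(th),-np.sin(th)],[np.sin(th),np.cos(th)]])
O=h.mean(0)[:2]-R@[.125,.07];print('O',O)
for u in (357,360,377): print('movjaw',R.T@(cast(d,(u,103),.083)[:2]-O))
print('fj left',R.T@(cast(d,(257,105),.083)[:2]-O))
for y in (77,135): print('fj',R.T@(cast(d,(270,y),.083)[:2]-O))
for p in [(-.014,.092,.083),(-.014,.048,.083),(-.014,-.063,.083),(-.014,-.085,.083)]: print(proj(d,np.r_[O+R@p[:2],p[2]]))
E
```

```text
[[0.569  0.0988 0.088 ]
 [0.6411 0.089  0.088 ]
 [0.637  0.0401 0.088 ]
 [0.5602 0.0509 0.088 ]] [np.float64(0.0728), np.float64(0.0491), np.float64(0.0775), np.float64(0.0487)]
[-7.8780637  -7.58006468]
[[ 0.4378  0.1612  0.014 ]
 [ 0.6506  0.1322  0.014 ]
 [ 0.6224 -0.1051  0.014 ]
 [ 0.4089 -0.047   0.014 ]]
plate y=const edge yaw -7.761121705733607 0.21476641398699547
O [0.46868455 0.01682668]
movjaw [0.03081344 0.07231657]
movjaw [0.0331467  0.07231122]
movjaw [0.04636648 0.07228093]
fj left [-0.04711472  0.07100195]
fj [-0.03598944  0.09138722]
fj [-0.03807919  0.04790142]
[298.90354132  76.05975992]
[300.00381815 134.81308122]
[302.32159176 258.57911456]
[302.7174284  279.71626558]
```

Call:
move_arm(
  rows=[
    {"dp": [1.5,2,15],"turn": 0},
    {"dp": [1.5,2,40],"turn": 0},
    {"dp": [1.5,2,65],"turn": 0},
    {"dp": [1.5,2,90],"turn": 0},
    {"dp": [1.5,2,110],"turn": 0},
    {"dp": [1.5,2,122],"turn": 0},
    {"dp": [1.5,2,130],"turn": 0},
    {"dp": [1.5,2,130],"turn": 0},
    {"dp": [1.5,2,130],"turn": 0},
  ],
)

```text
clock: 7.35
tcp_pos: [0.473, 0.0151, 0.0644]
tcp_rot: [0.0, 0.754, 0.657, 0.0]
contact_force: [-1.0, 0.2, -2.2]
gripper_width: 0.0271
```

```bash
python3 - <<'E'
from h import *
dp([.4715,.015,.0535],82.3)
shot('scene','s3.png'); d=load('s3'); 
im=cv2.resize(d['im'][120:260,270:430],(800,700),interpolation=3)[:600]; cv2.imwrite('pics/c3.png',im[:,:,::-1])
E
```

```text
tcp [0.473  0.0151 0.0644] yaw 82.19 dp [-0.3 -1.5 10.9] turn -0.11226482997187759 F [-0.96  0.19 -2.21] w 0.0271 t 7.35
```

View pics/c3.png

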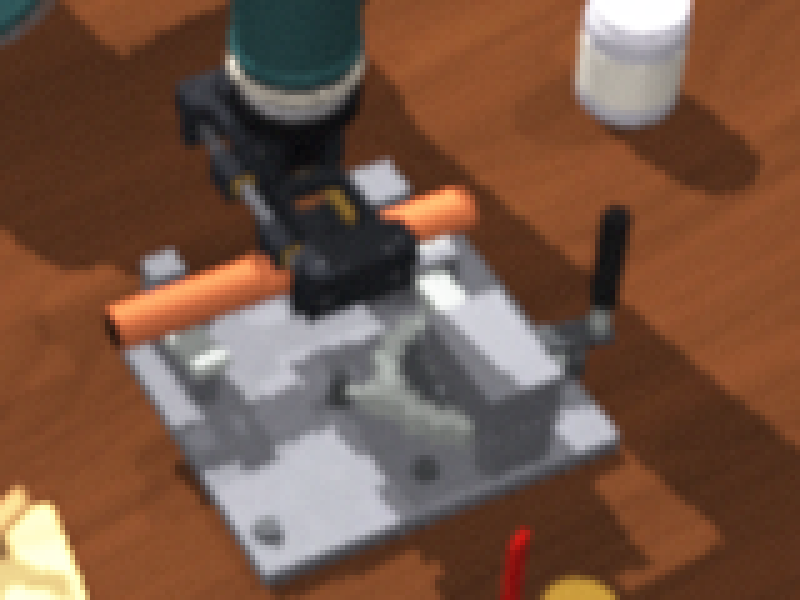

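The crop shows the tube level across the clamp, just above the ledges, between the end rest at (160,265) and the fixed jaw at (380,180). I'll lower it gently while watching the force.

Call:
move_arm(
  rows=[
    {"dp": [0,-1.5,3],"turn": 0},
    {"dp": [0,-1.5,6],"turn": 0},
    {"dp": [0,-1.5,9],"turn": 0},
    {"dp": [0,-1.5,10],"turn": 0},
    {"dp": [0,-1.5,10],"turn": 0},
    {"dp": [0,-1.5,10],"turn": 0},
  ],
)

```text
clock: 8.0
tcp_pos: [0.471, 0.0153, 0.0545]
tcp_rot: [-0.0, 0.754, 0.657, -0.0]
contact_force: [-2.4, -0.4, 5.4]
gripper_width: 0.0269
```

Call:
move_arm(
  rows=[
    {"dp": [0,0,0],"turn": 0},
    {"dp": [0,0,0],"turn": 0},
    {"dp": [0,0,0],"turn": 0},
    {"dp": [0,0,0],"turn": 0},
    {"dp": [0,0,0],"turn": 0},
    {"dp": [0,0,0],"turn": 0},
  ],
  grip=0.3,
)

```text
clock: 8.6
tcp_pos: [0.4708, 0.0153, 0.0537]
tcp_rot: [-0.0, 0.754, 0.657, -0.0]
contact_force: [0.4, 0.4, 0.2]
gripper_width: 0.0617
```

Call:
move_arm(
  rows=[
    {"dp": [0,0,-8],"turn": 0},
    {"dp": [0,0,-30],"turn": 0},
    {"dp": [0,0,-70],"turn": 0},
    {"dp": [0,0,-110],"turn": 0},
    {"dp": [0,0,-145],"turn": 0},
    {"dp": [0,0,-155],"turn": 0},
    {"dp": [0,0,-155],"turn": 0},
  ],
)

```text
clock: 9.3
tcp_pos: [0.4722, 0.0153, 0.211]
tcp_rot: [0.002, 0.754, 0.657, 0.002]
contact_force: [-0.5, -0.1, -0.9]
gripper_width: 0.0616
```

```bash
python3 - <<'E'
from h import *
th=np.radians(-7.7);R=np.array([[np.cos(th),-np.sin(th)],[np.sin(th),np.cos(th)]]); O=np.array([.4675,.0155])
g=O+R@[.09+.0275,.07+.0857]; print('grip at theta0',g)
dp(np.r_[g,.210],82.3)
shot('wrist','w4.png'); shot('top','t4.png'); shot('scene','s4.png')
w=load('w4')['im'];t=load('t4')['im'];s=load('s4')['im']
o=np.zeros((600,800,3),np.uint8); o[:300,:480]=cv2.resize(w,(480,300),interpolation=3)
o[300:,:400]=cv2.resize(t[155:230,240:340],(400,300),interpolation=3); o[300:,400:]=cv2.resize(s[130:235,280:420],(400,300),interpolation=3)
cv2.imwrite('pics/c4.png',o[:,:,::-1])
E
```

```text
grip at theta0 [0.60480218 0.15405271]
tcp [0.4722 0.0153 0.211 ] yaw 82.19 dp [155.5 112.5   1.6] turn -0.1108845890226462 F [-0.49 -0.09 -0.89] w 0.0616 t 9.3
```

View pics/c4.png

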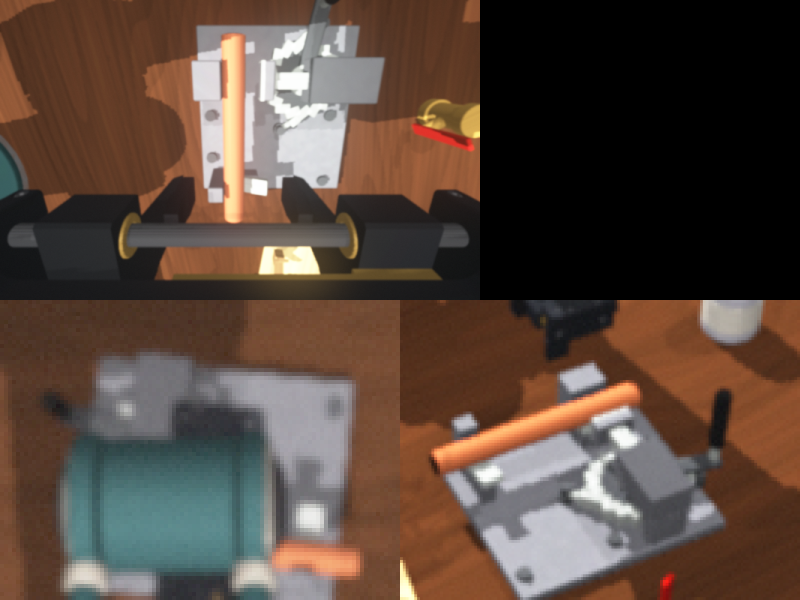

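The tube lies against the fixed jaw and the end rest, and the fingers are clear. I'll check its numbers and locate the grip by dark mask in the top view and in the scene view.

```bash
python3 - <<'E'
from h import *
th=np.radians(-7.7);R=np.array([[np.cos(th),-np.sin(th)],[np.sin(th),np.cos(th)]]); O=np.array([.4675,.0155])
C=lambda d,u,z:(R.T@(cast(d,u,z)[:2]-O)).round(4)
w=load('w4'); hsv=cv2.cvtColor(w['im'],cv2.COLOR_RGB2HSV); m=((hsv[...,0]<14)&(hsv[...,1]>90)&(hsv[...,2]>170)).astype(np.uint8); m[:,:285]=0;m[:,340:]=0
for v in (100,150,200,250):
    u=np.where(m[v])[0]; print('tube',v,u.min(),u.max(),C(w,((u.min()+u.max())/2,v),.062))
vs=np.where(m[:,311])[0]; print('ends',vs.min(),vs.max(),C(w,(311,vs.min()),.062),C(w,(311,vs.max()),.062))
t=load('t4'); g=t['im'].astype(int).max(2); k=(g<62).astype(np.uint8); k[:172]=0;k[192:]=0;k[:,:247]=0;k[:,263:]=0
ys,xs=np.where(k); print('top dark',len(xs),xs.min(),xs.max(),ys.min(),ys.max())
print('grip top',C(t,(xs.min()+2.5,ys.min()+2.5),.14))
s=load('s4'); g=s['im'].astype(int).max(2); k=(g<50).astype(np.uint8); k[:262-100]=0 if False else k[:162]; k[:,:522-150]=k[:,:372]
sub=(g[155:215,520-145+0:410]<50); ys,xs=np.where(sub); print('scene',xs.min()+375,xs.max()+375,ys.min()+155,ys.max()+155, len(xs))
for tt in (0,.1,.2,.3):
    p=O+R@[.09+.09*np.sin(.31-tt),.07+.09*np.cos(.31-tt)]
    print(tt,p.round(4),'top',proj(t,np.r_[p,.14]).round(1),proj(t,np.r_[p,.064]).round(1),'scene',proj(s,np.r_[p,.14]).round(1),proj(s,np.r_[p,.064]).round(1))
E
```

```text
tube 100 297 326 [-0.0005  0.0782]
tube 150 317 325 [0.0082 0.0332]
tube 200 317 324 [ 0.0078 -0.0165]
tube 250 300 324 [-0.001  -0.0714]
ends 44 297 [-0.0006  0.124 ] [-0.0025 -0.1287]
top dark 38 250 258 178 184
grip top [0.1046 0.1566]
scene 385 395 162 194 96
0 [0.6048 0.1541] top [253.2 176.8] [256.9 179.9] scene [394.4 165.3] [391.6 183.3]
0.1 [0.5965 0.1575] top [252.2 179.3] [256.  182.2] scene [393.5 163.2] [390.7 181.2]
0.2 [0.5878 0.1601] top [251.5 181.8] [255.3 184.6] scene [392.3 161.2] [389.6 179.2]
0.3 [0.579  0.1619] top [251.1 184.3] [254.9 187. ] scene [390.8 159.2] [388.2 177.2]
```

Call:
move_arm(
  rows=[
    {"dp": [16,10,0],"turn": 0},
    {"dp": [48,31,0],"turn": 0},
    {"dp": [80,52,0],"turn": 0},
    {"dp": [112,73,0],"turn": 0},
    {"dp": [140,91,0],"turn": 0},
    {"dp": [154,100,0],"turn": 0},
    {"dp": [158,102,0],"turn": 0},
    {"dp": [158,102,0],"turn": 0},
    {"dp": [158,102,0],"turn": 0},
  ],
)

```text
clock: 10.35
tcp_pos: [0.5923, 0.1569, 0.2081]
tcp_rot: [-0.0, 0.754, 0.657, -0.001]
contact_force: [-0.2, 0.3, -0.4]
gripper_width: 0.0619
```

```bash
python3 - <<'E'
from h import *
dp([.595,.158,.107],82.3)
shot('wrist','w5.png'); shot('scene','s5.png')
w=load('w5')
for z in (.14,.064): print(proj(w,[.595,.158,z]))
o=np.zeros((600,800,3),np.uint8); o[:300,:480]=cv2.resize(w['im'],(480,300),interpolation=3)
s=load('s5')['im'];o[300:,:400]=cv2.resize(s[100:220,320:480],(400,300),interpolation=3)
cv2.imwrite('pics/c5.png',o[:,:,::-1])
E
```

```text
tcp [0.5923 0.1569 0.2081] yaw 82.16 dp [  1.6   2.7 101.1] turn -0.14290978397369258 F [-0.18  0.34 -0.36] w 0.0619 t 10.35
[322.15814266 210.34537321]
[321.05350867 183.1661615 ]
```

View pics/c5.png

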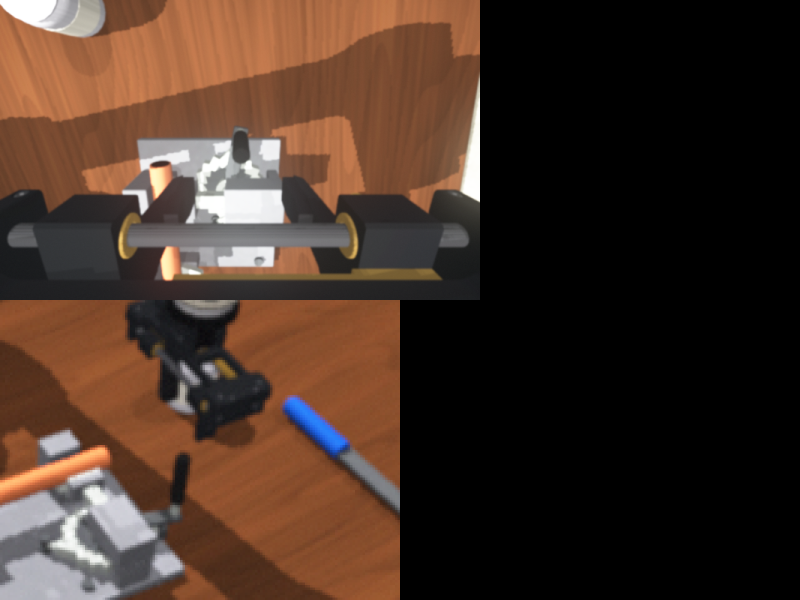

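The grip top is at about (321,205) in the wrist view, which matches the predicted (322,210), centred between the fingers. I'll descend and close.

Call:
move_arm(
  rows=[
    {"dp": [1.5,2,12],"turn": 0},
    {"dp": [1.5,2,35],"turn": 0},
    {"dp": [1.5,2,62],"turn": 0},
    {"dp": [1.5,2,86],"turn": 0},
    {"dp": [1.5,2,98],"turn": 0},
    {"dp": [1.5,2,101],"turn": 0},
    {"dp": [1.5,2,101],"turn": 0},
  ],
)

```text
clock: 11.15
tcp_pos: [0.5955, 0.159, 0.1076]
tcp_rot: [-0.0, 0.754, 0.657, -0.0]
contact_force: [1.1, -0.2, -0.1]
gripper_width: 0.062
```

Call:
move_arm(
  rows=[
    {"dp": [0,0,0],"turn": 0},
    {"dp": [0,0,0],"turn": 0},
    {"dp": [0,0,0],"turn": 0},
    {"dp": [0,0,0],"turn": 0},
    {"dp": [0,0,0],"turn": 0},
    {"dp": [0,0,0],"turn": 0},
    {"dp": [0,0,0],"turn": 0},
    {"dp": [0,0,0],"turn": 0},
    {"dp": [0,0,0],"turn": 0},
  ],
  grip=1,
  force=30,
)

```text
clock: 12.05
tcp_pos: [0.5956, 0.1592, 0.1079]
tcp_rot: [-0.0, 0.754, 0.657, 0.0]
contact_force: [-1.2, 0.8, 1.6]
gripper_width: 0.0171
```

```bash
cat >> h.py <<'E'
th=np.radians(-7.7);Rc=np.array([[np.cos(th),-np.sin(th)],[np.sin(th),np.cos(th)]]); O=np.array([.4675,.0155])
def handle():
    s=arm.read_state(); p=Rc.T@(s['tcp_pos'][:2]-O)-[.09,.07]; F=Rc.T@s['contact_force'][:2]
    print('theta',round(.31-np.arctan2(p[0],p[1]),3),'r',np.hypot(*p).round(4),'rel',(p*1000).round(1),'F',F.round(2),s['contact_force'].round(2),'w',s['gripper_width'],'t',s['clock'])
    for a in (0,.02,.1,.2,.3,.4,.5,.55,.58):
        q=O+Rc@[.09+.09*np.sin(.31-a),.07+.09*np.cos(.31-a)]; d=np.r_[q,.107]
        Q=s['tcp_rot']; R=Ro.from_quat([Q[1],Q[2],Q[3],Q[0]]).as_matrix(); print(a,((R.T@(d-s['tcp_pos']))*1000).round(1))
E
python3 -c "
from h import *
handle()"
```

```text
theta 0.115 r 0.0913 rel [17.6 89.6] F [-1.35  0.67] [-1.25  0.85  1.61] w 0.017133844340485968 t 12.05
0 [-3.8  9.8  0.9]
0.02 [-3.3  8.1  0.9]
0.1 [-1.5  1.1  0.9]
0.2 [-0.1 -7.8  0.9]
0.3 [  0.4 -16.7   0.9]
0.4 [  0.  -25.7   0.9]
0.5 [ -1.3 -34.6   0.9]
0.55 [ -2.2 -39.    0.9]
0.58 [ -2.9 -41.6   0.9]
```

Call:
move_arm(
  rows=[
    {"dp": [0,3,0],"turn": 0},
    {"dp": [-1,6,0],"turn": 0},
    {"dp": [-2,8,0],"turn": 0},
    {"dp": [-3,9,0],"turn": 0},
    {"dp": [-3,9,0],"turn": 0},
    {"dp": [-3,9,0],"turn": 0},
  ],
)

```text
clock: 12.65
tcp_pos: [0.6039, 0.1561, 0.1078]
tcp_rot: [-0.001, 0.754, 0.657, 0.0]
contact_force: [-2.5, 4.6, 3.1]
gripper_width: 0.017
```

```bash
python3 -c "
from h import *
handle()"
```

```text
theta 0.018 r 0.0915 rel [26.3 87.6] F [-3.11  4.21] [-2.52  4.59  3.06] w 0.016973214002558353 t 12.65
0 [-1.9  1.1  0.8]
0.02 [-1.3 -0.6  0.8]
0.1 [ 0.4 -7.6  0.8]
0.2 [  1.8 -16.5   0.8]
0.3 [  2.3 -25.5   0.8]
0.4 [  1.9 -34.4   0.8]
0.5 [  0.7 -43.3   0.8]
0.55 [ -0.3 -47.7   0.8]
0.58 [ -1.  -50.3   0.8]
```

Call:
move_arm(
  rows=[
    {"dp": [2,-6,0],"turn": 0},
    {"dp": [3,-13,0],"turn": 0},
    {"dp": [4,-20,0],"turn": 0},
    {"dp": [4,-27,0],"turn": 0},
    {"dp": [4,-34,0],"turn": 0},
    {"dp": [3,-40,0],"turn": 0},
    {"dp": [2,-45,0],"turn": 0},
    {"dp": [2,-48,0],"turn": 0},
    {"dp": [2,-48,0],"turn": 0},
    {"dp": [2,-48,0],"turn": 0},
  ],
)

```text
clock: 13.65
tcp_pos: [0.5578, 0.164, 0.1082]
tcp_rot: [0.001, 0.753, 0.658, 0.001]
contact_force: [3.7, 4.0, -0.3]
gripper_width: 0.0172
```

```bash
python3 -c "
from h import *
handle()"
```

```text
theta 0.535 r 0.0916 rel [-20.4  89.3] F [3.09 4.43] [ 3.65  3.98 -0.31] w 0.017239001724062408 t 13.65
0 [-3.5 47.9  1.3]
0.02 [-3.  46.2  1.3]
0.1 [-1.2 39.2  1.3]
0.2 [ 0.2 30.3  1.2]
0.3 [ 0.7 21.3  1.2]
0.4 [ 0.3 12.3  1.2]
0.5 [-0.9  3.4  1.2]
0.55 [-1.9 -1.   1.1]
0.58 [-2.6 -3.6  1.1]
```

Call:
move_arm(
  rows=[
    {"dp": [2,6,0],"turn": 0},
    {"dp": [3,14,0],"turn": 0},
    {"dp": [4,22,0],"turn": 0},
    {"dp": [4,30,0],"turn": 0},
    {"dp": [3,38,0],"turn": 0},
    {"dp": [1,44,0],"turn": 0},
    {"dp": [0,48,0],"turn": 0},
    {"dp": [0,48,0],"turn": 0},
  ],
)

```text
clock: 14.45
tcp_pos: [0.6039, 0.1574, 0.1077]
tcp_rot: [-0.001, 0.754, 0.657, -0.001]
contact_force: [-2.0, 4.7, 4.2]
gripper_width: 0.0172
```

```bash
python3 -c "
from h import *
handle()
shot('scene','s6.png');shot('wrist','w6.png');shot('top','t6.png')
a=load('s5');b=load('s6')
o=np.zeros((600,800,3),np.uint8)
o[:300,:400]=cv2.resize(a['im'][150:225,310:410],(400,300),interpolation=3);o[:300,400:]=cv2.resize(b['im'][150:225,310:410],(400,300),interpolation=3)
o[300:,:480]=cv2.resize(load('w6')['im'],(480,300),interpolation=3)
o[300:,480:]=cv2.resize(load('t6')['im'][160:235,245:325],(320,300),interpolation=3)
cv2.imwrite('pics/c6.png',o[:,:,::-1])
"
```

```text
theta 0.024 r 0.0927 rel [26.2 88.9] F [-2.64  4.35] [-2.04  4.66  4.16] w 0.01717264849690657 t 14.45
0 [-3.2  1.3  0.7]
0.02 [-2.7 -0.4  0.7]
0.1 [-0.9 -7.4  0.7]
0.2 [  0.5 -16.3   0.7]
0.3 [  1.  -25.3   0.7]
0.4 [  0.6 -34.3   0.7]
0.5 [ -0.7 -43.2   0.8]
0.55 [ -1.7 -47.6   0.8]
0.58 [ -2.4 -50.2   0.8]
```

View pics/c6.png

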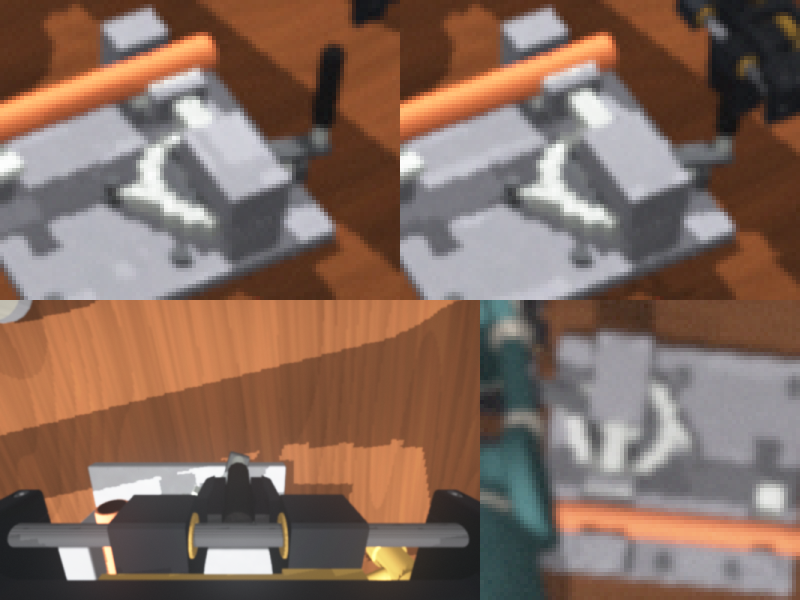

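After stroke 1 the jaw (crop (570,75)) has moved visibly toward the tube, so the click took. It is still several mm clear, so two more strokes are safe.

Call:
move_arm(
  rows=[
    {"dp": [1,-6,0],"turn": 0},
    {"dp": [2,-13,0],"turn": 0},
    {"dp": [3,-20,0],"turn": 0},
    {"dp": [4,-27,0],"turn": 0},
    {"dp": [4,-34,0],"turn": 0},
    {"dp": [3,-40,0],"turn": 0},
    {"dp": [2,-45,0],"turn": 0},
    {"dp": [2,-48,0],"turn": 0},
    {"dp": [2,-48,0],"turn": 0},
    {"dp": [2,-48,0],"turn": 0},
  ],
)

```text
clock: 15.6
tcp_pos: [0.5583, 0.1657, 0.108]
tcp_rot: [0.001, 0.753, 0.658, 0.001]
contact_force: [2.4, 4.4, 0.3]
gripper_width: 0.0176
```

Call:
move_arm(
  rows=[
    {"dp": [2,6,0],"turn": 0},
    {"dp": [3,14,0],"turn": 0},
    {"dp": [3,22,0],"turn": 0},
    {"dp": [3,30,0],"turn": 0},
    {"dp": [2,38,0],"turn": 0},
    {"dp": [0,44,0],"turn": 0},
    {"dp": [-2,48,0],"turn": 0},
    {"dp": [-2,48,0],"turn": 0},
    {"dp": [-2,48,0],"turn": 0},
  ],
)

```text
clock: 16.5
tcp_pos: [0.6045, 0.1576, 0.1076]
tcp_rot: [-0.001, 0.754, 0.657, 0.0]
contact_force: [0.4, 5.6, 1.8]
gripper_width: 0.0173
```

Call:
move_arm(
  rows=[
    {"dp": [1,-6,0],"turn": 0},
    {"dp": [2,-13,0],"turn": 0},
    {"dp": [3,-20,0],"turn": 0},
    {"dp": [4,-27,0],"turn": 0},
    {"dp": [4,-34,0],"turn": 0},
    {"dp": [3,-40,0],"turn": 0},
    {"dp": [2,-45,0],"turn": 0},
    {"dp": [2,-48,0],"turn": 0},
    {"dp": [2,-48,0],"turn": 0},
    {"dp": [2,-48,0],"turn": 0},
  ],
)

```text
clock: 17.5
tcp_pos: [0.5585, 0.1655, 0.108]
tcp_rot: [0.001, 0.753, 0.658, 0.001]
contact_force: [4.7, 2.9, -0.1]
gripper_width: 0.0169
```

```bash
python3 -c "
from h import *
handle()"|head -1
```

```text
theta 0.526 r 0.093 rel [-19.9  90.8] F [4.25 3.45] [ 4.67  2.85 -0.09] w 0.01690570729066976 t 17.5
```

Call:
move_arm(
  rows=[
    {"dp": [2,6,0],"turn": 0},
    {"dp": [3,14,0],"turn": 0},
    {"dp": [3,22,0],"turn": 0},
    {"dp": [3,30,0],"turn": 0},
    {"dp": [2,38,0],"turn": 0},
    {"dp": [0,44,0],"turn": 0},
    {"dp": [-2,48,0],"turn": 0},
    {"dp": [-2,48,0],"turn": 0},
    {"dp": [-2,48,0],"turn": 0},
  ],
)

```text
clock: 18.4
tcp_pos: [0.6043, 0.1579, 0.1075]
tcp_rot: [-0.001, 0.754, 0.657, 0.0]
contact_force: [-0.4, 4.6, 2.6]
gripper_width: 0.0171
```

Call:
move_arm(
  rows=[
    {"dp": [1,-6,0],"turn": 0},
    {"dp": [2,-13,0],"turn": 0},
    {"dp": [3,-20,0],"turn": 0},
    {"dp": [3,-27,0],"turn": 0},
    {"dp": [2,-34,0],"turn": 0},
    {"dp": [1,-40,0],"turn": 0},
    {"dp": [0,-46,0],"turn": 0},
    {"dp": [0,-50,0],"turn": 0},
    {"dp": [0,-50,0],"turn": 0},
    {"dp": [0,-50,0],"turn": 0},
  ],
)

```text
clock: 19.4
tcp_pos: [0.5565, 0.1639, 0.1078]
tcp_rot: [0.001, 0.754, 0.657, 0.001]
contact_force: [5.1, 2.8, -0.1]
gripper_width: 0.0171
```

```bash
python3 -c "
from h import *
handle()"|head -1
```

```text
theta 0.55 r 0.0916 rel [-21.7  88.9] F [4.72 3.48] [ 5.15  2.82 -0.13] w 0.017056214770692215 t 19.4
```

Call:
move_arm(
  rows=[
    {"dp": [2,6,0],"turn": 0},
    {"dp": [3,14,0],"turn": 0},
    {"dp": [3,22,0],"turn": 0},
    {"dp": [3,30,0],"turn": 0},
    {"dp": [2,38,0],"turn": 0},
    {"dp": [1,45,0],"turn": 0},
    {"dp": [0,50,0],"turn": 0},
    {"dp": [0,50,0],"turn": 0},
    {"dp": [0,50,0],"turn": 0},
  ],
)

```text
clock: 20.3
tcp_pos: [0.6041, 0.1578, 0.1074]
tcp_rot: [-0.001, 0.754, 0.657, -0.0]
contact_force: [-1.2, 5.9, 1.6]
gripper_width: 0.0169
```

```bash
python3 -c "
from h import *
handle();shot('top','t7.png')"|head -1
```

```text
theta 0.024 r 0.0931 rel [26.3 89.3] F [-2.    5.71] [-1.22  5.93  1.64] w 0.016936531626057228 t 20.3
```

Call:
move_arm(
  rows=[
    {"dp": [1,-6,0],"turn": 0},
    {"dp": [2,-13,0],"turn": 0},
    {"dp": [3,-20,0],"turn": 0},
    {"dp": [3,-27,0],"turn": 0},
    {"dp": [2,-34,0],"turn": 0},
    {"dp": [1,-40,0],"turn": 0},
    {"dp": [0,-46,0],"turn": 0},
    {"dp": [0,-50,0],"turn": 0},
    {"dp": [0,-50,0],"turn": 0},
    {"dp": [0,-50,0],"turn": 0},
  ],
)

```text
clock: 21.35
tcp_pos: [0.5583, 0.1649, 0.108]
tcp_rot: [0.002, 0.753, 0.658, 0.003]
contact_force: [9.9, 5.6, -6.3]
gripper_width: 0.017
```

```bash
python3 -c "
from h import *
handle()"|head -1
```

```text
theta 0.529 r 0.0924 rel [-20.1  90.2] F [9.09 6.84] [ 9.92  5.56 -6.26] w 0.016976949448942073 t 21.35
```

The push-back has jumped. To separate it from sensor bias, I'll average readings while holding, then open the fingers to get a zero reading at the same pose.

Call:
move_arm(
  rows=[
    {"dp": [0,0,0],"turn": 0},
  ],
)

```text
clock: 21.45
tcp_pos: [0.5583, 0.1648, 0.108]
tcp_rot: [0.002, 0.753, 0.658, 0.003]
contact_force: [9.8, 7.2, -6.2]
gripper_width: 0.017
```

Call:
move_arm(
  rows=[
    {"dp": [0,0,0],"turn": 0},
  ],
)

```text
clock: 21.55
tcp_pos: [0.5583, 0.1648, 0.108]
tcp_rot: [0.002, 0.753, 0.658, 0.003]
contact_force: [10.1, 5.7, -5.5]
gripper_width: 0.017
```

Call:
move_arm(
  rows=[
    {"dp": [0,0,0],"turn": 0},
  ],
)

```text
clock: 21.65
tcp_pos: [0.5583, 0.1649, 0.108]
tcp_rot: [0.002, 0.753, 0.658, 0.003]
contact_force: [9.9, 6.8, -5.2]
gripper_width: 0.0167
```

Call:
move_arm(
  rows=[
    {"dp": [0,0,0],"turn": 0},
    {"dp": [0,0,0],"turn": 0},
    {"dp": [0,0,0],"turn": 0},
    {"dp": [0,0,0],"turn": 0},
    {"dp": [0,0,0],"turn": 0},
  ],
  grip=0.3,
)

```text
clock: 22.15
tcp_pos: [0.5539, 0.1632, 0.1069]
tcp_rot: [-0.0, 0.754, 0.657, -0.001]
contact_force: [-0.1, -0.6, 0.1]
gripper_width: 0.0551
```

Call:
move_arm(
  rows=[
    {"dp": [0,0,0],"turn": 0},
  ],
)

```text
clock: 22.25
tcp_pos: [0.5541, 0.1634, 0.1071]
tcp_rot: [-0.0, 0.754, 0.657, -0.001]
contact_force: [0.1, 0.3, 0.7]
gripper_width: 0.061
```

Call:
move_arm(
  rows=[
    {"dp": [0,0,0],"turn": 0},
  ],
)

```text
clock: 22.35
tcp_pos: [0.5544, 0.1636, 0.1074]
tcp_rot: [-0.0, 0.754, 0.657, -0.0]
contact_force: [-0.1, -0.3, -0.4]
gripper_width: 0.0616
```

```bash
python3 -c "
from h import *
handle();d=shot('scene','s8.png');shot('top','t8.png')
o=np.zeros((600,800,3),np.uint8)
a=load('s8')['im'];o[:,:]=cv2.resize(a[135:225,300:420],(800,600),interpolation=3)
cv2.imwrite('pics/c8.png',o[:,:,::-1])
"
```

```text
theta 0.572 r 0.0915 rel [-23.7  88.4] F [-0.02 -0.29] [-0.05 -0.28 -0.38] w 0.061561811888309795 t 22.35
0 [-2.6 51.2  0.4]
0.02 [-2.  49.4  0.4]
0.1 [-0.3 42.5  0.4]
0.2 [ 1.1 33.6  0.4]
0.3 [ 1.7 24.6  0.4]
0.4 [ 1.3 15.6  0.4]
0.5 [0.  6.7 0.4]
0.55 [-1.   2.3  0.4]
0.58 [-1.6 -0.3  0.4]
```

View pics/c8.png

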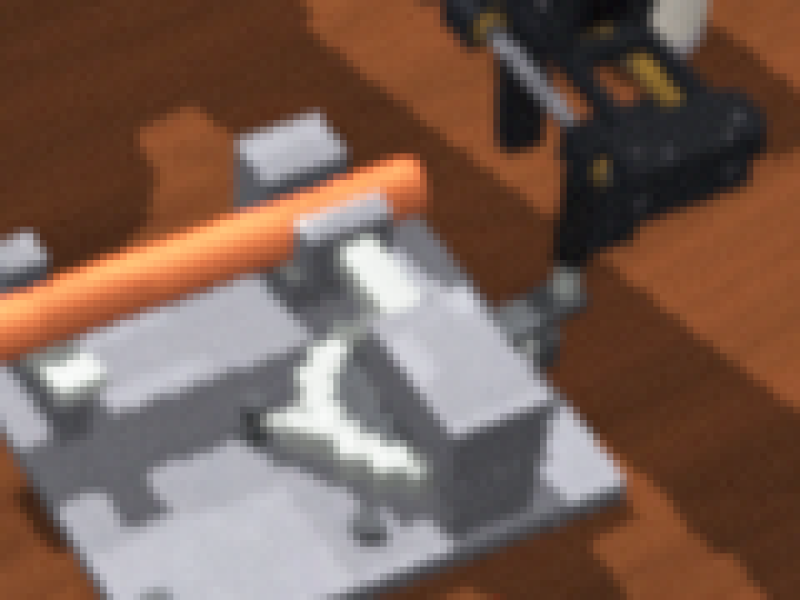

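The zero reading is clean, about 0 N. The held push was about 9–10 N, but unloaded strokes already showed about 3–4 N, probably from the grip twisting in the pads. I'll re-measure with the fingers only straddling the grip, pushing without squeezing. No new click is possible from this position.

Call:
move_arm(
  rows=[
    {"dp": [0,0,0],"turn": 0},
    {"dp": [0,0,0],"turn": 0},
    {"dp": [0,0,0],"turn": 0},
    {"dp": [0,0,0],"turn": 0},
    {"dp": [0,0,0],"turn": 0},
    {"dp": [0,0,0],"turn": 0},
  ],
  grip=0.7,
)

```text
clock: 23.05
tcp_pos: [0.5574, 0.1633, 0.108]
tcp_rot: [0.002, 0.754, 0.657, 0.002]
contact_force: [7.6, -1.7, -5.9]
gripper_width: 0.026
```

Call:
move_arm(
  rows=[
    {"dp": [0,-1,0],"turn": 0},
    {"dp": [0,-2,0],"turn": 0},
    {"dp": [0,-3,0],"turn": 0},
    {"dp": [0,-3,0],"turn": 0},
    {"dp": [0,-3,0],"turn": 0},
  ],
)

```text
clock: 23.55
tcp_pos: [0.5546, 0.1634, 0.108]
tcp_rot: [0.002, 0.754, 0.657, 0.002]
contact_force: [8.3, -2.0, -4.8]
gripper_width: 0.0264
```

```bash
python3 -c "
from h import *
handle()"|head -1
```

```text
theta 0.57 r 0.0914 rel [-23.5  88.3] F [ 8.51 -0.83] [ 8.32 -1.96 -4.84] w 0.026397531902689456 t 23.55
```

Straddled, the held push is about 8.1 N along the stroke. That implies about 24 N on the jaw held and 16–20 N after the return, just short of tight. One more click gives about 13 N held, or about 41 N on the jaw, still below 52 N. I'll return and take one more stroke, with force checks along the way.

Call:
move_arm(
  rows=[
    {"dp": [1,6,0],"turn": 0},
    {"dp": [2,14,0],"turn": 0},
    {"dp": [2,22,0],"turn": 0},
    {"dp": [2,30,0],"turn": 0},
    {"dp": [2,38,0],"turn": 0},
    {"dp": [1,45,0],"turn": 0},
    {"dp": [0,51,0],"turn": 0},
    {"dp": [-1,55,0],"turn": 0},
    {"dp": [-1,55,0],"turn": 0},
    {"dp": [-1,55,0],"turn": 0},
  ],
)

```text
clock: 24.55
tcp_pos: [0.6065, 0.1554, 0.1078]
tcp_rot: [0.0, 0.754, 0.657, 0.0]
contact_force: [0.4, 0.1, 0.1]
gripper_width: 0.0263
```

```bash
python3 -c "
from h import *
handle()"|head -1
```

```text
theta -0.011 r 0.092 rel [29.  87.3] F [0.4  0.13] [0.42 0.08 0.06] w 0.02626428674239006 t 24.55
```

Call:
move_arm(
  rows=[
    {"dp": [0,1,0],"turn": 0},
    {"dp": [0,2,0],"turn": 0},
    {"dp": [0,2,0],"turn": 0},
    {"dp": [0,2,0],"turn": 0},
  ],
)

```text
clock: 24.95
tcp_pos: [0.6079, 0.1554, 0.1077]
tcp_rot: [-0.0, 0.754, 0.657, -0.0]
contact_force: [-1.6, -1.4, 0.9]
gripper_width: 0.0263
```

Call:
move_arm(
  rows=[
    {"dp": [1,-8,0],"turn": 0},
    {"dp": [2,-16,0],"turn": 0},
    {"dp": [3,-24,0],"turn": 0},
    {"dp": [3,-31,0],"turn": 0},
    {"dp": [3,-37,0],"turn": 0},
    {"dp": [2,-42,0],"turn": 0},
    {"dp": [2,-46,0],"turn": 0},
    {"dp": [2,-49,0],"turn": 0},
    {"dp": [2,-49,0],"turn": 0},
  ],
)

```text
clock: 25.85
tcp_pos: [0.564, 0.1658, 0.1092]
tcp_rot: [0.002, 0.753, 0.657, 0.005]
contact_force: [12.4, 3.5, -5.2]
gripper_width: 0.0264
```

```bash
python3 -c "
from h import *
handle()"|head -1
```

```text
theta 0.467 r 0.093 rel [-14.5  91.9] F [11.8   5.17] [12.38  3.54 -5.25] w 0.026422844646418867 t 25.85
```

Call:
move_arm(
  rows=[
    {"dp": [0,-2,0],"turn": 0},
    {"dp": [-1,-4,0],"turn": 0},
    {"dp": [-1,-6,0],"turn": 0},
    {"dp": [-1,-6,0],"turn": 0},
  ],
)

```text
clock: 26.25
tcp_pos: [0.5585, 0.1657, 0.1095]
tcp_rot: [0.003, 0.753, 0.657, 0.006]
contact_force: [12.8, 5.1, -4.8]
gripper_width: 0.0264
```

```bash
python3 -c "
from h import *
handle()"|head -1
```

```text
theta 0.526 r 0.0931 rel [-19.9  91. ] F [12.    6.75] [12.79  5.08 -4.83] w 0.02636244267910357 t 26.25
```

Call:
move_arm(
  rows=[
    {"dp": [0,-1.5,0],"turn": 0},
    {"dp": [0,-3,0],"turn": 0},
    {"dp": [0,-3.5,0],"turn": 0},
    {"dp": [0,-3.5,0],"turn": 0},
  ],
)

```text
clock: 26.65
tcp_pos: [0.5555, 0.1658, 0.1095]
tcp_rot: [0.003, 0.753, 0.657, 0.006]
contact_force: [14.2, 2.6, -6.1]
gripper_width: 0.0267
```

```bash
python3 -c "
from h import *
handle()"|head -1
```

```text
theta 0.558 r 0.0936 rel [-23.   90.7] F [13.71  4.45] [14.18  2.57 -6.12] w 0.026732270930138566 t 26.65
```

Call:
move_arm(
  rows=[
    {"dp": [0,8,0],"turn": 0},
    {"dp": [0,16,0],"turn": 0},
    {"dp": [0,24,0],"turn": 0},
    {"dp": [0,32,0],"turn": 0},
    {"dp": [0,40,0],"turn": 0},
    {"dp": [-1,48,0],"turn": 0},
    {"dp": [-1,54,0],"turn": 0},
    {"dp": [-2,58,0],"turn": 0},
    {"dp": [-2,58,0],"turn": 0},
    {"dp": [-2,58,0],"turn": 0},
  ],
)

```text
clock: 27.65
tcp_pos: [0.608, 0.1543, 0.1079]
tcp_rot: [0.0, 0.754, 0.657, 0.0]
contact_force: [-0.4, -0.2, -1.1]
gripper_width: 0.0262
```

```bash
python3 -c "
from h import *
handle()"|head -1
```

```text
theta -0.031 r 0.0917 rel [30.7 86.4] F [-0.37 -0.25] [-0.4  -0.2  -1.07] w 0.02621907509846169 t 27.65
```

Call:
move_arm(
  rows=[
    {"dp": [1,-6,0],"turn": 0},
    {"dp": [1,-12,0],"turn": 0},
    {"dp": [2,-16,0],"turn": 0},
    {"dp": [2,-18,0],"turn": 0},
    {"dp": [2,-18,0],"turn": 0},
  ],
)

```text
clock: 28.15
tcp_pos: [0.591, 0.1591, 0.108]
tcp_rot: [0.001, 0.753, 0.657, 0.001]
contact_force: [5.5, 0.8, -3.0]
gripper_width: 0.0269
```

Call:
move_arm(
  rows=[
    {"dp": [0,-2,0],"turn": 0},
    {"dp": [0,-3,0],"turn": 0},
    {"dp": [0,-3,0],"turn": 0},
  ],
)

```text
clock: 28.45
tcp_pos: [0.5902, 0.1595, 0.1081]
tcp_rot: [0.002, 0.754, 0.657, 0.003]
contact_force: [11.5, -0.1, -7.5]
gripper_width: 0.0266
```

Call:
move_arm(
  rows=[
    {"dp": [0,-2,0],"turn": 0},
    {"dp": [0,-3,0],"turn": 0},
    {"dp": [0,-3,0],"turn": 0},
  ],
)

```text
clock: 28.75
tcp_pos: [0.5883, 0.1602, 0.1082]
tcp_rot: [0.003, 0.754, 0.657, 0.004]
contact_force: [15.1, 0.9, -10.3]
gripper_width: 0.0268
```

```bash
python3 -c "
from h import *
handle()"|head -1
```

```text
theta 0.195 r 0.0901 rel [10.3 89.5] F [14.83  2.91] [ 15.09   0.9  -10.32] w 0.026781510282766586 t 28.75
```

At only θ≈0.15 the handle already resists with 11–15 N and barely moves, so the last click took and the jaw holds roughly 36–45 N. It is tight, so I'll stop, back off, open and leave upward.

Call:
move_arm(
  rows=[
    {"dp": [0,3,0],"turn": 0},
    {"dp": [0,6,0],"turn": 0},
    {"dp": [0,8,0],"turn": 0},
    {"dp": [0,8,0],"turn": 0},
    {"dp": [0,8,0],"turn": 0},
    {"dp": [0,8,0],"turn": 0},
    {"dp": [0,8,0],"turn": 0},
  ],
  grip=0.4,
)

```text
clock: 29.45
tcp_pos: [0.5916, 0.1587, 0.1077]
tcp_rot: [-0.0, 0.754, 0.657, -0.0]
contact_force: [-0.4, -0.8, 0.6]
gripper_width: 0.0529
```

Call:
move_arm(
  rows=[
    {"dp": [0,0,-10],"turn": 0},
    {"dp": [0,0,-35],"turn": 0},
    {"dp": [0,0,-70],"turn": 0},
    {"dp": [0,0,-105],"turn": 0},
    {"dp": [0,0,-125],"turn": 0},
    {"dp": [0,0,-130],"turn": 0},
    {"dp": [0,0,-130],"turn": 0},
    {"dp": [0,0,-130],"turn": 0},
  ],
)

```text
clock: 30.25
tcp_pos: [0.5911, 0.1585, 0.2363]
tcp_rot: [-0.001, 0.754, 0.657, -0.001]
contact_force: [0.4, 0.9, -0.5]
gripper_width: 0.0528
```

```bash
python3 -c "
from h import *
handle();shot('scene','s9.png');shot('top','t9.png')
o=np.zeros((600,800,3),np.uint8)
a=load('s9')['im'];o[:]=cv2.resize(a[120:255,295:475],(800,600),interpolation=3)
cv2.imwrite('pics/c9.png',o[:,:,::-1])
t=load('t9');h=cv2.cvtColor(t['im'],cv2.COLOR_RGB2HSV);m=((h[...,0]<13)&(h[...,1]>100)&(h[...,2]>150)).astype(np.uint8);m[:185]=0;m[222:]=0;m[:,:250]=0;m[:,335:]=0
for v in (275,290,305,320):
    ys=np.where(m[:,v])[0]; print(v,len(ys),(Rc.T@(cast(t,(v,ys.mean()),.062)[:2]-O)).round(4) if len(ys) else '')
"
```

```text
theta 0.16 r 0.0893 rel [13.3 88.3] F [0.29 0.93] [ 0.41  0.88 -0.47] w 0.052826626466882284 t 30.25
0 [ -2.4  14.4 129.3]
0.02 [ -1.9  12.7 129.3]
0.1 [-1.000e-01  5.700e+00  1.293e+02]
0.2 [  1.3  -3.2 129.3]
0.3 [  1.8 -12.1 129.4]
0.4 [  1.4 -21.1 129.4]
0.5 [  0.2 -30.  129.4]
0.55 [ -0.8 -34.4 129.4]
0.58 [ -1.5 -37.  129.4]
275 6 [-0.0005  0.0763]
290 7 [-0.0003  0.0219]
305 7 [-0.0019 -0.0327]
320 6 [ 0.0018 -0.0865]
```

View pics/c9.png

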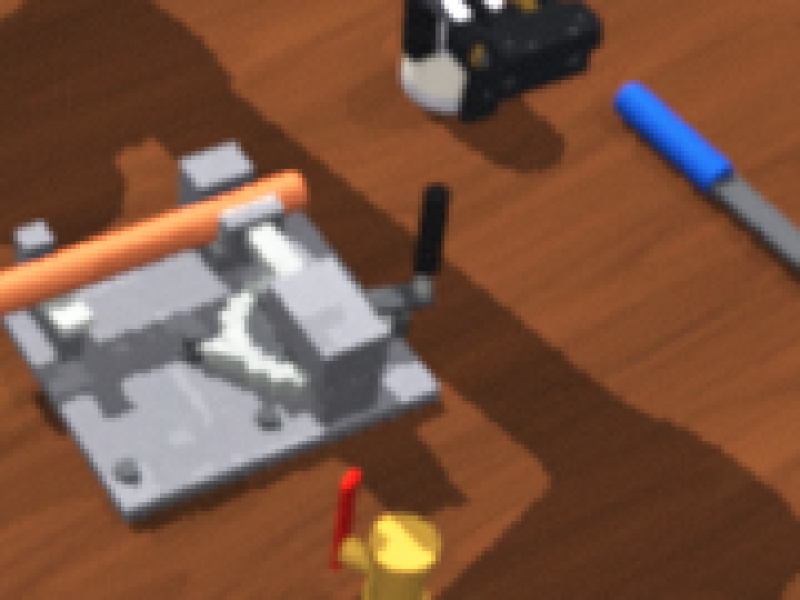

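The final view shows the jaw (255,215) pressing the tube against the fixed jaw. The tube lies along the clamp axis at x≈0, the handle is free, and the gripper is well clear. I'll hand the job in.

```bash
python3 -c "
from cell import arm
print(arm.sign_off())"
```

```text
the job is handed in; nothing more can be done
None
```

The thick tube is in the clamp and, by my force readings, held tight. I handed the job in at about 30 s; no verdict was reported.

- **Placing:** I gripped the tube at its middle on the rack and laid it in the clamp with about 8 N of contact. It lies against the fixed jaw and the end rest. The images put its axis within 2 mm of x = 0, and its middle at y ≈ -2 mm.
- **Clamping:** I gave the handle six full strokes. The handle began to push back clearly on the fifth. With that stroke held it read 8–8.5 N, just under the 9–13 N that means tight, so I took one more.
- **Last stroke:** It ended at about 13.7–14.3 N held, slightly above the 9–13 N guide. That works out to about 45 N on the jaw, below the 52 N crushing limit.
- **Check for the click:** After the return, a short push met 11–15 N as soon as the ratchet bit. That shows the last click took and the tube is held. I put the jaw force at roughly 36–45 N.
- **End state:** The handle is free and the gripper is about 130 mm above its working height, touching nothing. The file and the valve look undisturbed in the last picture. I did not measure the thin tube or the can again.

**Readings that disagreed:** Squeezing the grip added about 3 N to the readings, so I switched to pushing it with the fingers loose around it. Two measurements of the clamp's position also differed by about 4 mm along the tube, well within the 20 mm allowed.

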